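# Clip the energy meter onto the test rail

## Robot

A 7-joint arm with a two-finger parallel gripper is mounted at the origin on the work surface. World frame = base frame: x ahead of the robot, y to its left, z up, the work surface at z = 0. Lengths are in m, angles in rad, forces in N, time in s.
With the tool pointing down it reaches from about 0.35 to 0.9 m from the base axis. Payload 8.1 kg.
Tool frame: the origin (TCP) lies at the centre of the arm's flange, where the gripper is bolted on; the fingertips stand 178 mm ahead of it and the grasp point (between the pads) lies 159 mm ahead of it; z points along the fingers, y is the direction in which the jaws open and shut (so a half turn about z gives the same grasp; the last joint's range is limited). The gripper opens to 92 mm and grips with 3 to 60 N. Pads are 19 mm wide; open, the fingers measure 130 mm over their backs; the gripper's body (75 mm by 190 mm) begins 47 mm behind the grasp point.
Start: joints at [-1.315, 0.434, 0.025, 1.573, -0.012, 1.134, -0.075], TCP at [0.219, 0.585, 0.405] pointing down, gripper open.
Joint ranges: [-2.62, 2.62], [-0.44, 2.09], [-1.27, 1.32], [0.08, 2.57], [-1.32, 4.46], [0.12, 2], [-2.74, 2.74]. Speed limits (rad/s): [2.22, 2.22, 3.01, 3.01, 3.14, 3.14, 3.14].

## Interface

Orientations are given as a rotation vector (axis times angle).
In Python, from cell import arm gives the robot as it stands. The module is installed in compiled form; this text tells all that it offers.
- The arm moves only by the tool move_arm, never from a script. Its argument "steps" is a list of rows, each a list of 4 numbers: the shift along the tool's x, y, z in mm, then the turn about the tool's z in rad. In form: [[x, y, z, twist], ...]. A call has 1 to 20 rows; each row is the pose to reach, as a shift and turn from the pose commanded when the call began, along the tool's axes at that moment; what a row does not reach only later rows make up. A row lasts 1/8 s, in which the tool goes at most 62.5 mm and 10.7 degrees, less where a joint would pass 70% of its speed; a pose out of reach is approached as far as the arm can. A call with a gripper value outside its range is refused whole. "grip" is the finger opening in mm, from 0 to 91.8, set as the call begins (left out, the last holds). The fingers move at their own pace and stop on an object; "grip_force" is the grip in N (left out, the last holds). Time passes only in rows, so rows that repeat a pose let the fingers close. It gives the time, the measured TCP pose, the force and the opening at its end, in the units of the state.
- arm.observe(): the state, without advancing time (a new reading comes with each control period).
- arm.get_image(name): name is "scene" or "top" or "wrist"; returns the picture (480x640x3 uint8, red, green, blue); there is no depth.
- arm.camera_info(name): a dict with "mtx" (3x3 intrinsics, pixels), "pose" (4x4, takes a point from camera to world coordinates); the wrist camera has in their place "T_tool_cam" (4x4, takes a point from camera to tool coordinates, whose origin is the TCP and whose axes are the flange's). Camera axes: x right, y down, z forward; pixel columns grow to the right and rows downward; lengths in m; the calibration is good to about 2 mm. The wrist camera is an equidistant fisheye: a pixel r from the principal point sees the ray r / f radians off the axis. A picture is of the moment at which its call begins: read the wrist's pose just before it. camera_info takes no time and is no camera call.
- arm.sign_off(): hands the job in, once; it reports no verdict.
The state is a dict: "clock": time; "joints": joint angles; "dq": joint speeds; "joint_efforts": joint torques, N m; "position": TCP position; "ee_rot": TCP orientation; "force": force on the tool from outside, world axes, zero at the start; "ft_torque": the same for the moment, N m; "width": opening from 0.0 (shut) to 1.0 (fully open).
Only numpy, scipy, OpenCV 4.12 (cv2) and the standard library are available. Lean on these libraries where they do the work, as an engineer would, in place of code of your own. Each camera call takes 0.05 s, during which the arm holds its last target.

## Task

Mount the white energy meter on the sloping test rail for calibration, right way up, in the free stretch between the terminals and the red-rocker isolator: hook the lip in the top of its back over the rail's upper edge with the bottom still tilted out, then tilt the bottom down until the orange foot clip snaps under the lower edge and the meter sits fully home. Leave the loose breaker and the screwdriver where they lie.

Things in the scene. Friction and masses are not known exactly. Their poses are not given: they have to be found in the camera images.
- meter: white housing, 90 mm long (x) x 36 wide (y, flat sides) x 67 deep (z), 0.13 to 0.22 kg; starts on its back, front up. Origin: centre of its back plane. +x: its top (hook end, display side); -x: its bottom (orange clip tab sticks out 7 mm; blue stripe). +z: out of its front. Body z 0 to 53 mm; nose (x -22.5 to 22.5) z 53 to 67. Home: origin 9 mm behind the rail's front face, axes along the rail's
- hook (a point): root of the meter's hook slot, at (18.2, 0, 7) mm in the meter; axes as the meter's. The back has a rail recess, x -19 to 18.2, floor at z 9. From its top wall (x 18.2) a rigid lip, z 2.6 to 5, reaches to x 14.9: the 4 mm slot takes the rail's upper flange with the meter tilted bottom-out up to 25 degrees. Hooked, this point is within 1 mm of that flange's edge
- foot_end (a point): on the front of the meter's lower shoulder, at (-37, 0, 53) mm in the meter's frame, axes as the meter's, on a flat ledge 36 mm wide that runs from meter x -45 (the end) to -22.5 (the nose's wall). A good place to press with shut fingers, swinging it about the hook, to snap the clip
- foot_clip (a joint): how far the meter's spring clip is pushed out of its bottom end, m: 0 at rest and when snapped; about 0.003 as it rides over the lower flange; stop at 0.006. Spring 5 N plus 1.6 N/mm. Nose tip at meter x -13.8 mm, upper side z 6.3, 45 degree lead-in behind. Released while hooked, the meter rests on the nose at about 10 degrees of tilt; it snaps in at 1 to 3; takes about 6 N at foot_end
- rail: steel top-hat rail 300 mm long (y), 35 wide (x), 15 deep, fixed, sloping 20 degrees. Origin: its middle, on the flanges' front face, 75 mm over the counter. +x: across it, up the slope; +z: out of its front (up, leaning to its low side). Flange edges at x +17.5 (upper) and -17.5 mm (lower); flanges 2.3 mm thick (z -2.3 to 0), 5 wide, free air behind. Free stretch: y -75 to +75 mm
- stand: fixed stand of the rail: grey base plate 130 x 320 x 8 mm, a steel support near each end, 20 mm high test sockets on its front edge. Origin: centre of its underside; rail origin 75 mm above. On the rail, outside the free stretch: terminals (y 75 to 115 mm, 42 mm in front of the rail) and red-rocker isolator (y -121 to -75, 60 mm in front)
- breaker: bystander: loose grey single circuit breaker lying on its side, 90 x 66 x 18 mm. Origin: centre of its underside
- screwdriver: bystander: loose yellow screwdriver, 190 mm long, lying beyond the stand. Origin: on the counter under its middle; handle to its -x
Mind the look-alikes: they are no part of the job. Of the things that look like the meter, take the one that is farthest to the robot's left at the start.

How it is judged:
By the outcome, as a careful person would: the job done as asked, in the order asked, and still so for the second after the job is handed in, with the robot touching nothing.
It also fails if it takes over 48 s, if anything falls off the work surface, if the arm or the gripper's body presses on something with over 40 N, if the wrist force passes 120 N, or if a joint passes its speed limit or range.

## Working session

There is one attempt and no reset: what is moved stays moved. The work goes in short steps, Python scripts to look and compute and a tool call to move; the robot and the scene stay as the last step left them, time stands still between calls to the robot, and variables do not carry over. Pictures are saved under pics/ and viewed, and the job is handed in when it is done.

Besides the shell and the picture viewer there is one more tool, called after "Request:" by a JSON object that holds its "api" and its "payload". move_arm: Moves the arm, as the interface text tells. Its arguments: {"type":"object","properties":{"steps":{"type":"array"},"grip":{"type":"number"},"grip_force":{"type":"number"}},"required":["steps"]}

```bash
mkdir -p pics; ls
python3 - <<'E'
from cell import arm
import cv2
for n in ("scene","top","wrist"):
    s=arm.observe()
    im=arm.get_image(n); cv2.imwrite(f"pics/{n}0.png",im[:,:,::-1])
    c=arm.camera_info(n); print(n,{k:v for k,v in c.items()})
print(s)
E
```

```text
pics
scene {'mtx': array([[584.82363479,   0.        , 316.16514901],
       [  0.        , 584.82363479, 232.54090915],
       [  0.        ,   0.        ,   1.        ]]), 'pose': array([[-0.52580394,  0.66022121, -0.5363191 ,  1.0751955 ],
       [ 0.85060263,  0.40983595, -0.32940805,  0.36919339],
       [ 0.00232066, -0.62939848, -0.77707925,  0.76997375],
       [ 0.        ,  0.        ,  0.        ,  1.        ]])}
top {'mtx': array([[593.62328309,   0.        , 319.45492108],
       [  0.        , 593.62328309, 249.21259845],
       [  0.        ,   0.        ,   1.        ]]), 'pose': array([[ 0.01866778, -0.98702419,  0.15948277,  0.43951054],
       [-0.99972921, -0.02064344, -0.01073998,  0.08570398],
       [ 0.0138929 , -0.15923909, -0.98714229,  1.10495768],
       [ 0.        ,  0.        ,  0.        ,  1.        ]])}
wrist {'mtx': array([[371.64829954,   0.        , 320.69213214],
       [  0.        , 371.64829954, 235.96277945],
       [  0.        ,   0.        ,   1.        ]]), 'T_tool_cam': array([[ 6.77758690e-04, -9.68458365e-01, -2.49174510e-01,
         
[... 244 characters left out ...]
,
         1.00000000e+00]])}
{'clock': 0.1, 'joints': array([-1.3145937 ,  0.43519891,  0.02495716,  1.5739564 , -0.01157165,
        1.13403348, -0.07510375]), 'dq': array([ 0.00017977, -0.00184841, -0.00019024, -0.00297525,  0.00075849,
       -0.00095554,  0.00074574]), 'joint_efforts': array([ 4.66326484e-03, -6.69129181e+01,  9.88865867e-01, -3.15146935e+01,
       -6.04262017e-02,  3.74568428e-02,  6.64813911e-05]), 'position': array([0.21942739, 0.58501176, 0.40401399]), 'ee_rot': array([-5.60638564e-01, -3.09105166e+00,  2.27394895e-03]), 'force': array([-0.12901496, -0.01544583, -1.08214895]), 'ft_torque': array([-0.01610287,  0.05733938,  0.02375317]), 'width': 1.0031065326579218}
```

View pics/top0.png

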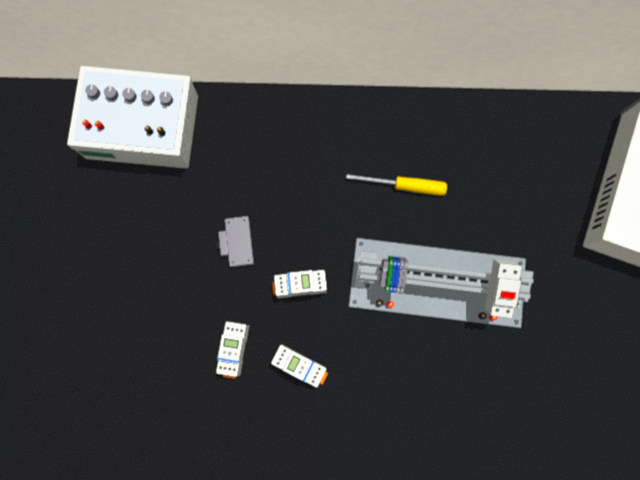

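View pics/scene0.png

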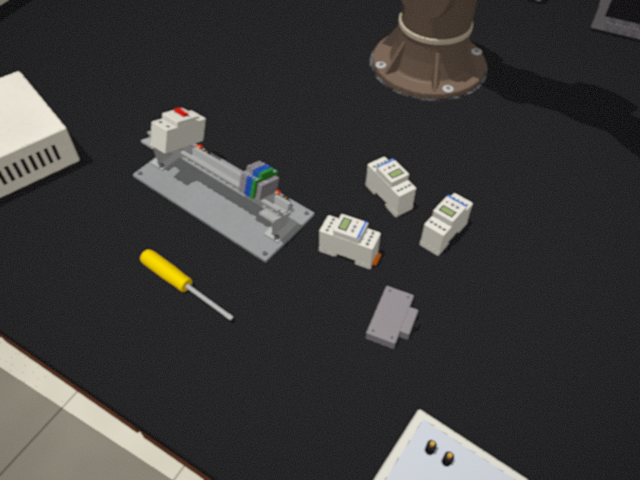

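View pics/wrist0.png

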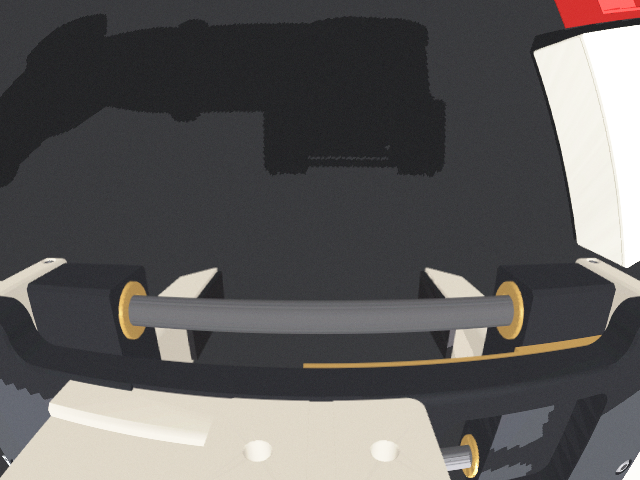

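Candidates for the meter in the top view are (232,349), (299,283) and (299,366). The leftmost for the robot (+y) is (232,349). I'll check it in a close crop and measure the rail.

Run:
```python
import cv2
t=cv2.imread("pics/top0.png");s=cv2.imread("pics/scene0.png")
def crop(im,x,y,w,h,k,n): cv2.imwrite(n,cv2.resize(im[y:y+h,x:x+w],None,fx=k,fy=k,interpolation=cv2.INTER_CUBIC))
crop(t,200,310,70,75,8,"pics/c1.png")
crop(t,340,230,200,105,4,"pics/c2.png")
crop(s,400,180,90,80,7,"pics/c3.png")
crop(s,125,95,200,170,4,"pics/c4.png")
```

```text
(no output)
```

View pics/c1.png

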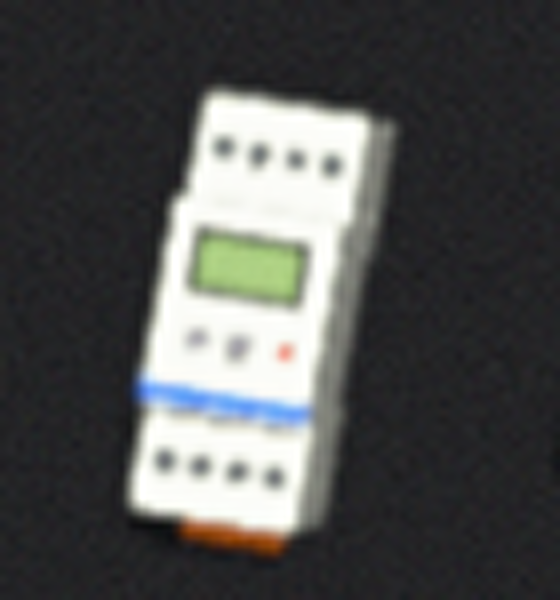

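View pics/c2.png

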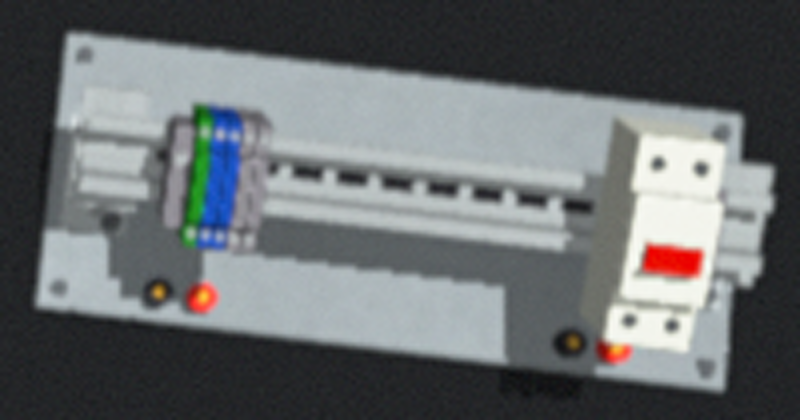

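View pics/c3.png

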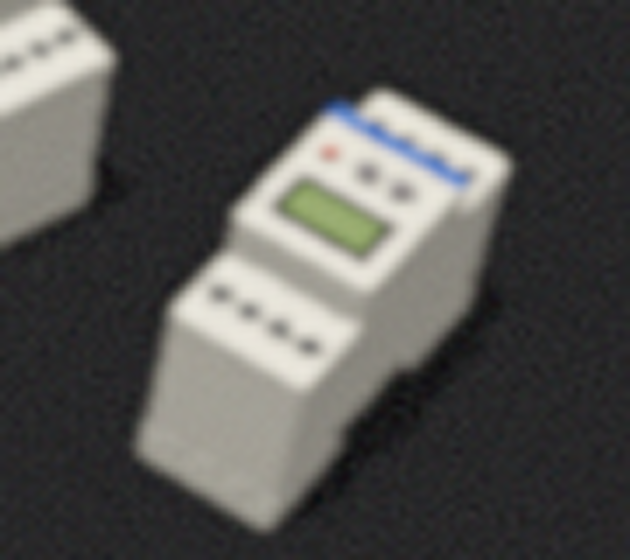

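View pics/c4.png

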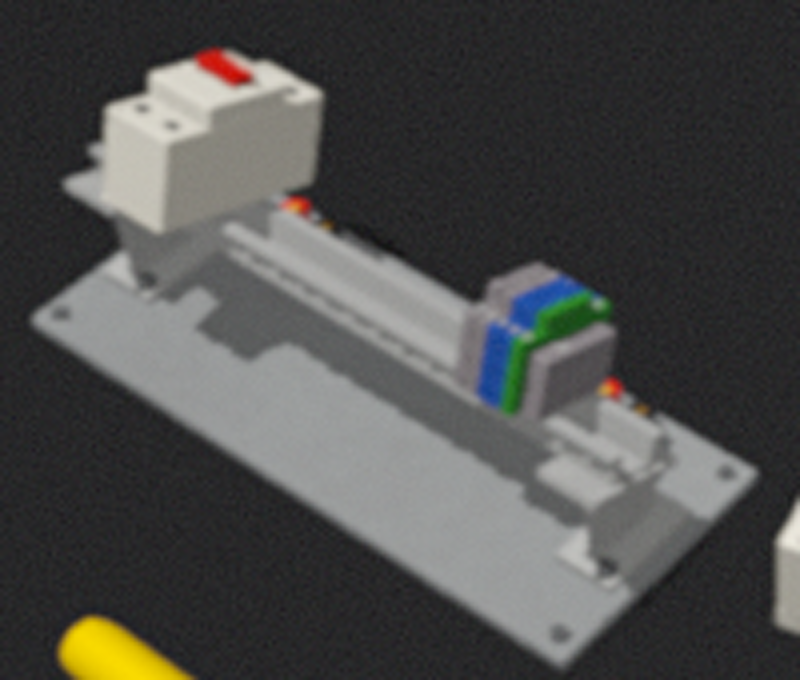

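```bash
cat > h.py <<'E'
import numpy as np, cv2
from scipy.optimize import least_squares
from scipy.spatial.transform import Rotation as R
CAM={}
def load():
    from cell import arm
    for n in("top","scene"):
        c=arm.camera_info(n); CAM[n]=(c["mtx"],np.linalg.inv(c["pose"]))
def proj(n,P):
    K,T=CAM[n]; P=np.atleast_2d(P); q=(T[:3,:3]@P.T).T+T[:3,3]; q=q@K.T; return q[:,:2]/q[:,2:]
def cr(c,x,y,k): return (np.array(c,float)+.5)/k-.5+[x,y]
def m2w(p,P): # p=x,y,yaw
    return R.from_euler('z',p[2]).apply(np.atleast_2d(P)/1000.)+[p[0],p[1],p[3] if len(p)>3 else 0]
E
cat > fit.py <<'E'
from h import *; load()
mt=[((45,18,53),(205,92)),((45,-18,53),(370,115)),((-45,18,53),(130,512)),((-45,-18,53),(298,530)),((45,-18,0),(395,125)),((-45,-18,0),(322,527)),((22.5,18,67),(173,196)),((-22.5,18,67),(138,400)),((-22.5,-18,67),(308,425))]
ms=[((45,18,53),(300,388)),((45,-18,53),(172,305)),((45,18,0),(265,530)),((45,-18,0),(140,452)),((22.5,18,67),(368,288)),((22.5,-18,67),(235,212)),((-45,18,53),(512,165)),((-45,-18,53),(380,88)),((-22.5,18,67),(465,185)),((-22.5,-18,67),(335,102))]
mt=[(a,cr(b,200,310,8)) for a,b in mt]; ms=[(a,cr(b,400,180,7)) for a,b in ms]
st=[((65,160,8),(65,33)),((65,-160,8),(743,113)),((-65,-160,8),(725,390)),((-65,160,8),(38,305))]
ss=[((-65,160,8),(757,470)),((65,160,0),(560,665)),((65,-160,8),(32,318))]
st=[(a,cr(b,340,230,4)) for a,b in st]; ss=[(a,cr(b,125,95,4)) for a,b in ss]
def fit(sets,x0):
    def f(p): return np.concatenate([(proj(n,m2w(p,[a for a,b in s]))-[b for a,b in s]).ravel() for n,s in sets])
    r=least_squares(f,x0,loss='soft_l1'); return r.x,np.abs(f(r.x)).reshape(-1,2)
for nm,a,b,x0 in(("meter",mt,ms,[.35,.25,-.1]),("stand",st,ss,[.4,-.05,-.1])):
    for s in([("top",a)],[("scene",b)],[("top",a),("scene",b)]):
        x,e=fit(s,x0); print(nm,x.round(4),e.round(1).tolist() if len(s)>1 else e.mean().round(2))
E
python3 fit.py
```

```text
meter [ 0.431   0.2256 -0.1335] 0.35
meter [ 0.4325  0.2263 -0.1531] 0.33
meter [ 0.4316  0.2258 -0.1416] [[0.1, 0.3], [0.3, 0.1], [0.1, 1.2], [0.6, 0.1], [0.3, 0.2], [0.0, 1.2], [0.5, 0.7], [0.1, 0.1], [0.5, 0.2], [0.7, 0.3], [0.3, 0.3], [0.1, 0.4], [0.4, 0.3], [0.1, 0.1], [0.3, 0.3], [0.4, 1.1], [0.4, 0.3], [1.0, 1.8], [0.4, 0.5]]
stand [ 0.5598 -0.1475 -0.0999] 0.27
stand [ 0.5597 -0.1472 -0.1053] 0.74
stand [ 0.5599 -0.1474 -0.1013] [[0.3, 0.5], [0.1, 0.0], [0.1, 0.1], [0.7, 0.3], [0.1, 0.7], [0.5, 1.5], [1.0, 0.9]]
```

```bash
cat >> h.py <<'E'
STAND=[.5599,-.1474,-.1013]
def r2w(P,S=None):
    S=S or STAND
    P=np.atleast_2d(P)/1000.; P=R.from_euler('y',-20,degrees=True).apply(P)+[0,0,.075]
    return R.from_euler('z',S[2]).apply(P)+[S[0],S[1],0]
E
python3 - <<'E'
from h import *; load()
for n,(x,y,w,h,k) in {"top":(340,230,200,105,4),"scene":(125,95,200,170,4)}.items():
    im=cv2.imread(f"pics/{n}0.png")[y:y+h,x:x+w]; im=cv2.resize(im,None,fx=k,fy=k,interpolation=cv2.INTER_CUBIC)
    for X in(17.5,12.5,-12.5,-17.5):
        q=proj(n,r2w([[X,150,0],[X,-150,0]])); q=((q-[x,y]+.5)*k-.5)
        cv2.line(im,tuple(map(int,q[0].round())),tuple(map(int,q[1].round())),(0,0,255),1)
    cv2.imwrite(f"pics/ov_{n}.png",im)
print(r2w([[17.5,0,0],[17.5,0,-2.3]]), proj("top",r2w([[17.5,0,0]])))
from cell import arm
s=arm.observe(); print(R.from_rotvec(s["ee_rot"]).as_matrix().round(4))
E
```

```text
[[ 0.57626032 -0.14906299  0.08098535]
 [ 0.57704293 -0.14914254  0.07882406]] [[447.35679792 268.09562431]]
[[-9.363e-01  3.512e-01 -3.000e-04]
 [ 3.512e-01  9.363e-01 -1.200e-03]
 [-1.000e-04 -1.200e-03 -1.000e+00]]
```

View pics/ov_top.png

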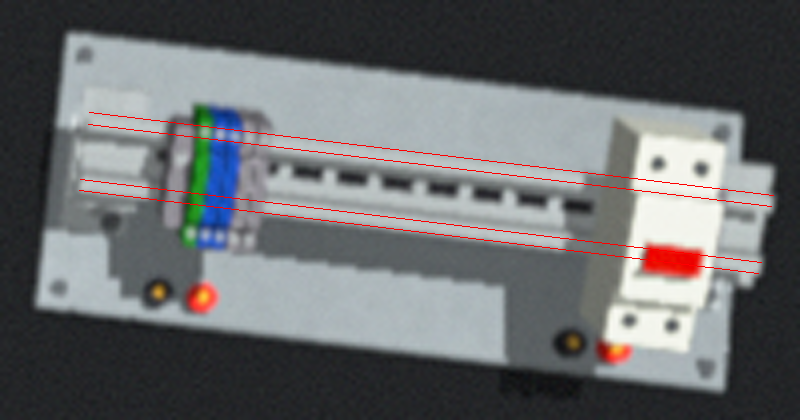

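View pics/ov_scene.png

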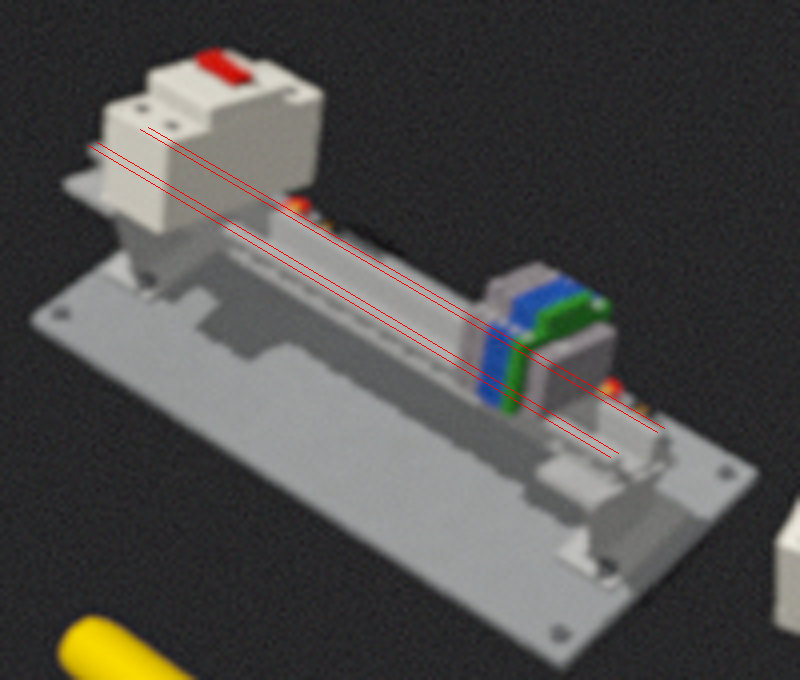

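Run:
```python
import cv2
t=cv2.imread("pics/top0.png");s=cv2.imread("pics/scene0.png")
def crop(im,x,y,w,h,k,n): cv2.imwrite(n,cv2.resize(im[y:y+h,x:x+w],None,fx=k,fy=k,interpolation=cv2.INTER_CUBIC))
crop(t,400,255,90,45,8,"pics/d1.png")
crop(s,175,140,80,60,10,"pics/d2.png")
```

```text
(no output)
```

View pics/d1.png

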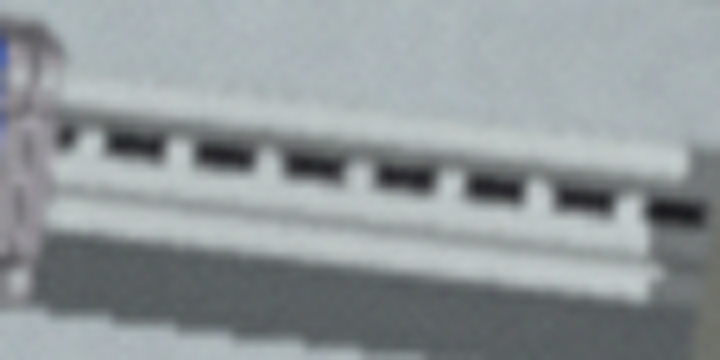

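View pics/d2.png

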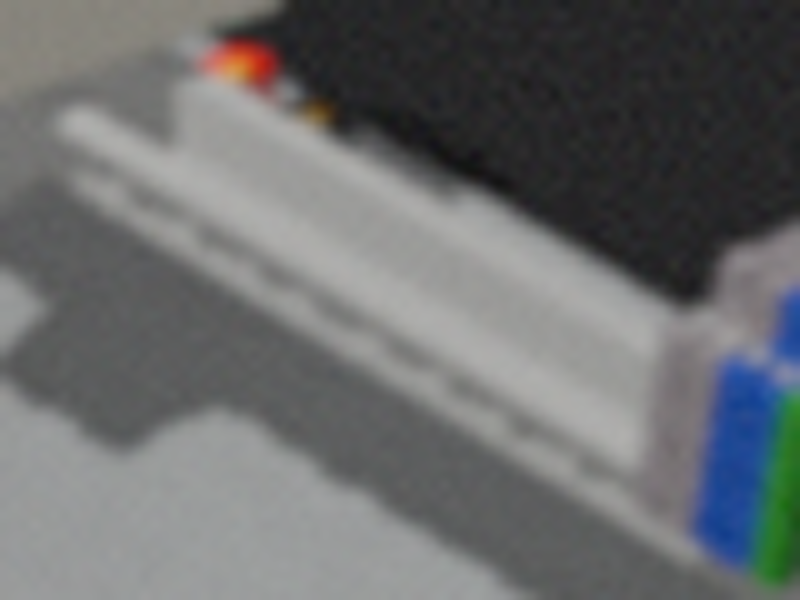

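Run:
```python
from h import *; load()
T=[(17.5,0,(70,78),(690,148)),(12.5,0,(70,103),(680,178)),(-17.5,0,(45,230),(645,300))]
S=[(17.5,-2.3,(75,190),(690,550)),(-17.5,0,(190,75),(660,300))]
L=[("top",X,Z,cr(a,400,255,8),cr(b,400,255,8)) for X,Z,a,b in T]+[("scene",X,Z,cr(a,175,140,10),cr(b,175,140,10)) for X,Z,a,b in S]
def f(p,which=("top","scene")):
    o=[]
    for n,X,Z,a,b in L:
        if n not in which: continue
        q=proj(n,r2w([[X,75,Z],[X,-75,Z]],[p[0],STAND[1],p[1]])+[0,0,p[2] if len(p)>2 else 0]); d=q[1]-q[0]; d/=np.linalg.norm(d); nn=np.array([-d[1],d[0]])
        o+= [nn@(a-q[0]),nn@(b-q[0])]
    return np.array(o)
print(f([STAND[0],STAND[2]]).round(2))
for w in(("top",),("scene",)):
    r=least_squares(f,[STAND[0],STAND[2]],args=(w,)); print(w,r.x.round(4),r.fun.round(2))
r=least_squares(f,[STAND[0],STAND[2],0]); print(r.x.round(4),r.fun.round(2))
```

```text
[ 0.94  0.3   1.24  1.36  0.62  0.26 -4.5  -3.76 -1.87  2.45]
('top',) [ 0.5585 -0.0975] [ 0.01 -0.34  0.31  0.72 -0.31 -0.39]
('scene',) [ 0.564  -0.0811] [-1.96 -2.54  0.66  4.04]
[ 0.5595 -0.0926 -0.0065] [-0.19 -0.16  0.12  0.91 -0.4  -0.1  -2.4  -2.18  0.29  4.25]
```

Run:
```python
from h import *; load()
n="scene";x,y,w,h,k=175,140,80,60,10
im=cv2.resize(cv2.imread("pics/scene0.png")[y:y+h,x:x+w],None,fx=k,fy=k,interpolation=cv2.INTER_CUBIC)
for S,c in(([.5599,-.1474,-.1013],(0,0,255)),([.5585,-.1474,-.0985],(0,255,0))):
  for X,Z in((17.5,-2.3),(12.5,0),(-12.5,0),(-17.5,0)):
    q=proj(n,r2w([[X,150,Z],[X,-150,Z]],S)); q=((q-[x,y]+.5)*k-.5)
    cv2.line(im,tuple(map(int,q[0].round())),tuple(map(int,q[1].round())),c,1)
cv2.imwrite("pics/ov2.png",im)
```

```text
(no output)
```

View pics/ov2.png

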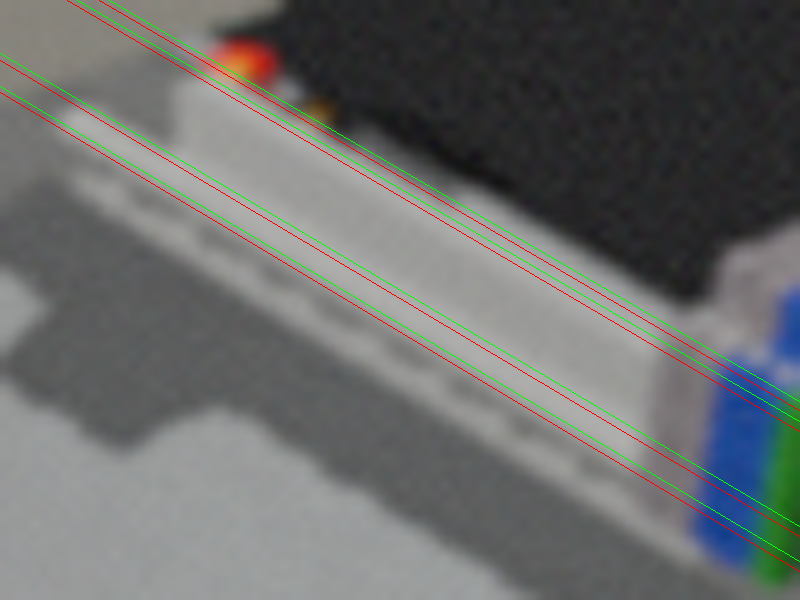

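Request:
{"api": "move_arm", "payload": {"steps": [[-55,-45,20,-0.05],[-110,-90,35,-0.1],[-160,-130,50,-0.15],[-215,-175,65,-0.2],[-270,-218,80,-0.218],[-310,-250,95,-0.218],[-325,-262,100,-0.218],[-325,-262,100,-0.218],[-325,-262,100,-0.218]], "grip": 91.8}}

```text
clock: 1.27
position: [0.4316, 0.226, 0.3047]
ee_rot: [-0.222, -3.133, -0.0]
force: [0.2, 0.9, 0.6]
width: 0.999
```

```bash
cat >> h.py <<'E'
def wcam():
    from cell import arm
    s=arm.observe(); im=arm.get_image("wrist"); return s,im
def wproj(s,P):
    from cell import arm
    c=arm.camera_info("wrist"); T=c["T_tool_cam"]; K=c["mtx"]
    q=R.from_rotvec(s["ee_rot"]).inv().apply(np.atleast_2d(P)-s["position"]); q=(q-T[:3,3])@T[:3,:3]
    r=np.hypot(q[:,0],q[:,1]); th=np.arctan2(r,q[:,2]); return np.c_[K[0,2]+K[0,0]*th*q[:,0]/r,K[1,2]+K[0,0]*th*q[:,1]/r]
def pr(s): print("t",s["clock"],"pos",s["position"].round(4),"F",s["force"].round(1),"M",s["ft_torque"].round(2),"w",round(s["width"]*91.8,1)); print(R.from_rotvec(s["ee_rot"]).as_matrix().round(3).tolist())
E
python3 - <<'E'
from h import *
s,im=wcam(); pr(s); im=im[:,:,::-1].copy()
M=[.4316,.2258,-.1416]
for P in[(45,18,53),(45,-18,53),(-45,18,53),(-45,-18,53),(22.5,18,67),(22.5,-18,67),(-22.5,18,67),(-22.5,-18,67)]:
    q=wproj(s,m2w(M,P))[0]; cv2.circle(im,tuple(map(int,q.round())),3,(0,0,255),1)
cv2.imwrite("pics/w1.png",im)
E
```

```text
t 1.275 pos [0.4316 0.226  0.3047] F [0.2 0.9 0.6] M [0.05 0.04 0.01] w 91.7
[[-0.99, 0.141, -0.0], [0.141, 0.99, 0.0], [0.0, 0.0, -1.0]]
```

View pics/w1.png

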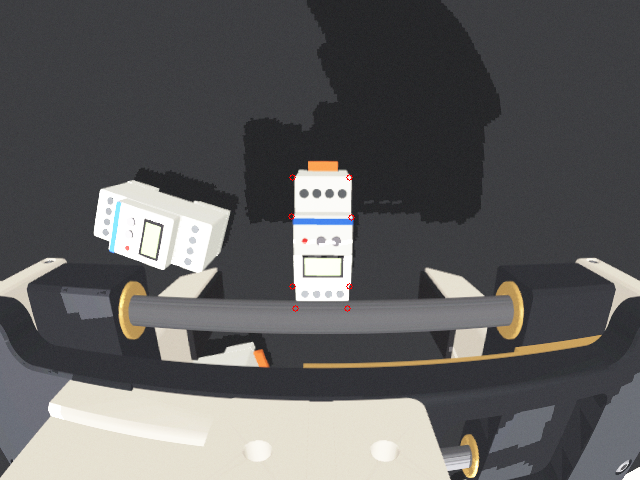

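Request:
{"api": "move_arm", "payload": {"steps": [[0,0,40,0],[0,0,80,0],[0,0,104,0],[0,0,104,0],[0,0,104,0]]}}

```text
clock: 1.95
position: [0.4318, 0.2268, 0.2016]
ee_rot: [0.219, 3.133, 0.002]
force: [-0.2, 0.4, 0.3]
width: 0.997
```

Request:
{"api": "move_arm", "payload": {"steps": [[0,0,0,0],[0,0,0,0],[0,0,0,0],[0,0,0,0],[0,0,0,0],[0,0,0,0],[0,0,0,0]], "grip": 20, "grip_force": 30}}

```text
clock: 2.82
position: [0.4318, 0.2259, 0.2007]
ee_rot: [0.221, 3.134, 0.0]
force: [0.5, 0.7, 0.1]
width: 0.395
```

```bash
cat >> h.py <<'E'
def delta(s,P,yaw=None):
    M=R.from_rotvec(s["ee_rot"]).as_matrix(); d=M.T@(np.array(P)-s["position"])*1000
    out=list(d.round(1))
    if yaw is not None:
        cur=np.arctan2(-M[1,0],-M[0,0]); out.append(round(-(yaw-cur),4))
    return out
E
python3 - <<'E'
from h import *
from cell import arm
s=arm.observe(); pr(s)
S=[.559,-.1474,-.1]; xh=np.array([np.cos(.1),-np.sin(.1),0])
P=r2w([17.5,8,0],S)[0]; print(P)
T=P-.011*xh; T[2]=.36; print(T,delta(s,T,-.1))
E
```

```text
t 2.825 pos [0.4318 0.2259 0.2007] F [0.5 0.7 0.1] M [ 0.19 -0.07 -0.03] w 36.3
[[-0.99, 0.14, 0.0], [0.14, 0.99, 0.0], [-0.0, 0.0, -1.0]]
[ 0.57616113 -0.14108169  0.08098535]
[ 0.56521609 -0.13998352  0.36      ] [np.float64(-183.5), np.float64(-343.5), np.float64(-159.3), np.float64(-0.0408)]
```

Request:
{"api": "move_arm", "payload": {"steps": [[0,0,-20,0],[0,0,-60,0],[0,0,-110,0],[0,0,-160,0],[0,0,-160,0]]}}

```text
clock: 3.45
position: [0.4326, 0.2261, 0.3641]
ee_rot: [0.221, 3.129, 0.007]
force: [0.4, -0.3, -1.9]
width: 0.391
```

Request:
{"api": "move_arm", "payload": {"steps": [[-15,-30,0,0],[-40,-75,0,-0.01],[-65,-125,0,-0.02],[-92,-175,0,-0.03],[-120,-225,0,-0.041],[-147,-275,0,-0.041],[-168,-315,0,-0.041],[-179,-336,0,-0.041],[-183.5,-343.5,0,-0.041],[-183.5,-343.5,0,-0.041],[-183.5,-343.5,0,-0.041]]}}

```text
clock: 4.82
position: [0.565, -0.1386, 0.3603]
ee_rot: [-0.154, -3.137, -0.001]
force: [-0.3, 0.9, -2.3]
width: 0.391
```

Run:
```python
from h import *
s,im=wcam(); pr(s); im=im[:,:,::-1].copy()
cv2.imwrite("pics/w2raw.png",im)
M=[s["position"][0],s["position"][1],-.1,s["position"][2]-.2007]
S=[.559,-.1474,-.1]
for P in[(-45,18,53),(-45,-18,53),(22.5,18,67),(22.5,-18,67),(-22.5,18,67),(-22.5,-18,67)]:
    q=wproj(s,m2w(M,P))[0]; print(P,q.round(1)); cv2.circle(im,tuple(map(int,q.round())),2,(0,0,255),1)
for X in(17.5,12.5,-12.5,-17.5):
    q=wproj(s,r2w([[X,y,0] for y in np.linspace(-150,150,40)],S)).round().astype(int); cv2.polylines(im,[q.reshape(-1,1,2)],False,(0,255,0),1)
cv2.imwrite("pics/w2.png",im)
x,y=260,150; c=cv2.resize(cv2.imread("pics/w2raw.png")[y:y+100,x:x+125],None,fx=6,fy=6,interpolation=cv2.INTER_CUBIC);cv2.imwrite("pics/w2c.png",c)
```

```text
t 4.825 pos [ 0.565  -0.1386  0.3603] F [-0.3  0.9 -2.3] M [ 0.04 -0.   -0.03] w 35.9
[[-0.995, 0.098, -0.001], [0.098, 0.995, 0.001], [0.001, 0.001, -1.0]]
(-45, 18, 53) [372.  204.8]
(-45, -18, 53) [270.3 204.5]
(22.5, 18, 67) [367.7 387. ]
(22.5, -18, 67) [273.7 386.8]
(-22.5, 18, 67) [375.  278.7]
(-22.5, -18, 67) [267.  278.4]
```

View pics/w2.png

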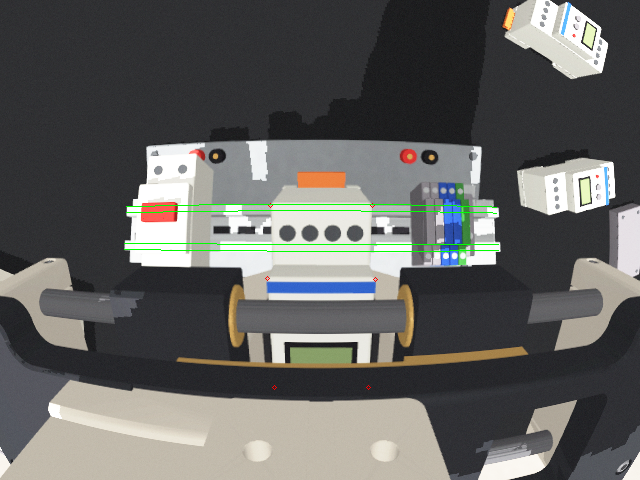

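View pics/w2c.png

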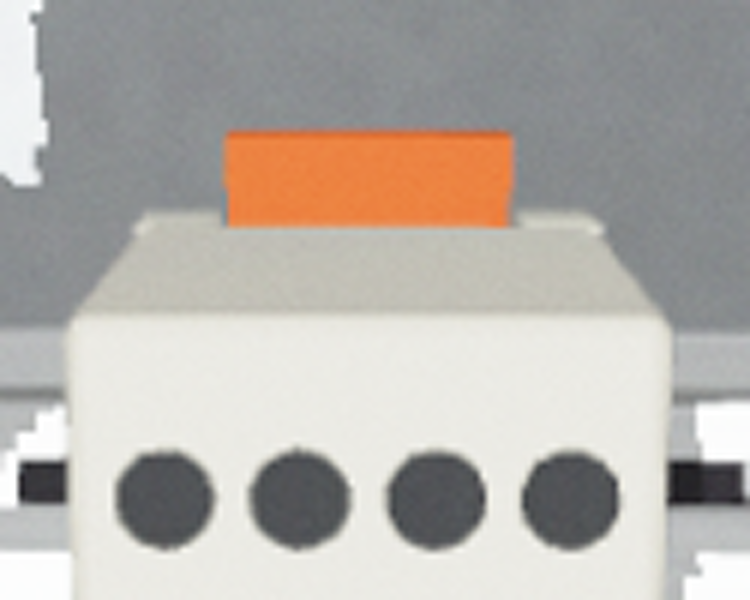

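Run:
```python
from h import *
x,y=205,190; 
for n in("w2raw","w2"):
    c=cv2.resize(cv2.imread(f"pics/{n}.png")[y:y+85,x:x+70],None,fx=6,fy=6,interpolation=cv2.INTER_CUBIC);cv2.imwrite(f"pics/{n}d.png",c)
cv2.imwrite("pics/w2dd.png",np.hstack([cv2.imread("pics/w2rawd.png"),cv2.imread("pics/w2d.png")])[:, :800])
```

```text
(no output)
```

View pics/w2dd.png

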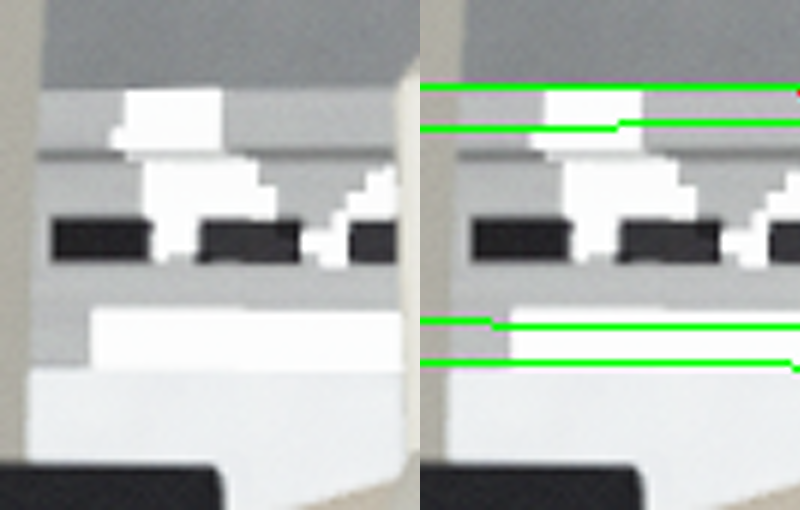

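Request:
{"api": "move_arm", "payload": {"steps": [[-1,1,15,0],[-1,1,40,0],[-1,1,65,0],[-1,1,78,0],[-1,1,82,0],[-1,1,82,0],[-1,1,82,0]]}}

```text
clock: 5.75
position: [0.5666, -0.1393, 0.2795]
ee_rot: [0.157, 3.136, -0.0]
force: [-0.3, -0.9, -1.5]
width: 0.39
```

Request:
{"api": "move_arm", "payload": {"steps": [[0,0,1,0],[0,0,2,0],[0,0,3,0],[0,0,3,0]]}}

```text
clock: 6.25
position: [0.5663, -0.1392, 0.2756]
ee_rot: [-0.157, -3.138, -0.0]
force: [-0.2, -0.0, -2.2]
width: 0.388
```

Request:
{"api": "move_arm", "payload": {"steps": [[0,0,0.5,0],[0,0,1,0],[0,0,1.5,0],[0,0,1.5,0]]}}

```text
clock: 6.75
position: [0.5663, -0.1392, 0.2742]
ee_rot: [-0.157, -3.138, -0.0]
force: [-0.3, -0.1, -2.4]
width: 0.389
```

Request:
{"api": "move_arm", "payload": {"steps": [[0,0,0.5,0],[0,0,1,0],[0,0,1,0]]}}

```text
clock: 7.12
position: [0.5663, -0.1392, 0.2732]
ee_rot: [-0.157, -3.138, -0.0]
force: [-0.2, 0.1, -1.2]
width: 0.387
```

Request:
{"api": "move_arm", "payload": {"steps": [[0,0,0.5,0],[0,0,0.5,0]]}}

```text
clock: 7.38
position: [0.5664, -0.1392, 0.2728]
ee_rot: [0.157, 3.138, 0.0]
force: [-0.1, 0.6, -2.3]
width: 0.385
```

Request:
{"api": "move_arm", "payload": {"steps": [[0,0,0.5,0],[0,0,0.5,0]]}}

```text
clock: 7.62
position: [0.5663, -0.1392, 0.2725]
ee_rot: [0.157, 3.137, 0.0]
force: [-0.4, 0.3, 3.5]
width: 0.39
```

Request:
{"api": "move_arm", "payload": {"steps": [[1,0,-0.2,0],[2,0,-0.2,0],[3,0,-0.2,0],[4,0,-0.2,0],[5,0,-0.2,0],[5,0,-0.2,0]]}}

```text
clock: 8.38
position: [0.5614, -0.1388, 0.2725]
ee_rot: [0.157, 3.137, -0.0]
force: [2.0, -0.8, 1.2]
width: 0.39
```

Request:
{"api": "move_arm", "payload": {"steps": [[0.5,0,0,0],[1,0,0,0],[1,0,0,0]]}}

```text
clock: 8.75
position: [0.5604, -0.1386, 0.2725]
ee_rot: [0.157, 3.137, 0.0]
force: [2.0, -0.5, 1.8]
width: 0.39
```

Request:
{"api": "move_arm", "payload": {"steps": [[0.5,0,0,0],[1,0,0,0],[1,0,0,0]]}}

```text
clock: 9.12
position: [0.5598, -0.1385, 0.2725]
ee_rot: [0.156, 3.136, -0.0]
force: [4.5, -0.8, 0.4]
width: 0.391
```

Request:
{"api": "move_arm", "payload": {"steps": [[0.5,0,0,0],[0.5,0,0,0]]}}

```text
clock: 9.38
position: [0.5596, -0.1385, 0.2725]
ee_rot: [0.156, 3.136, -0.0]
force: [6.6, -0.9, -2.2]
width: 0.392
```

Request:
{"api": "move_arm", "payload": {"steps": [[0,0,-0.5,0],[0,0,-1,0],[0,0,-1,0]]}}

```text
clock: 9.75
position: [0.5596, -0.1385, 0.2731]
ee_rot: [0.156, 3.136, -0.001]
force: [9.0, -1.4, -7.0]
width: 0.391
```

Run:
```python
from h import *
from cell import arm
s,im=wcam(); pr(s); cv2.imwrite("pics/w3.png",im[:,:,::-1])
t=arm.get_image("scene")[:,:,::-1]; cv2.imwrite("pics/s3.png",cv2.resize(t[80:240,130:330],None,fx=4,fy=3.75,interpolation=cv2.INTER_CUBIC))
```

```text
t 9.75 pos [ 0.5596 -0.1385  0.2731] F [ 9.  -1.4 -7. ] M [-0.31 -1.91 -0.04] w 35.9
[[-0.995, 0.1, 0.002], [0.1, 0.995, -0.0], [-0.002, -0.0, -1.0]]
```

View pics/s3.png

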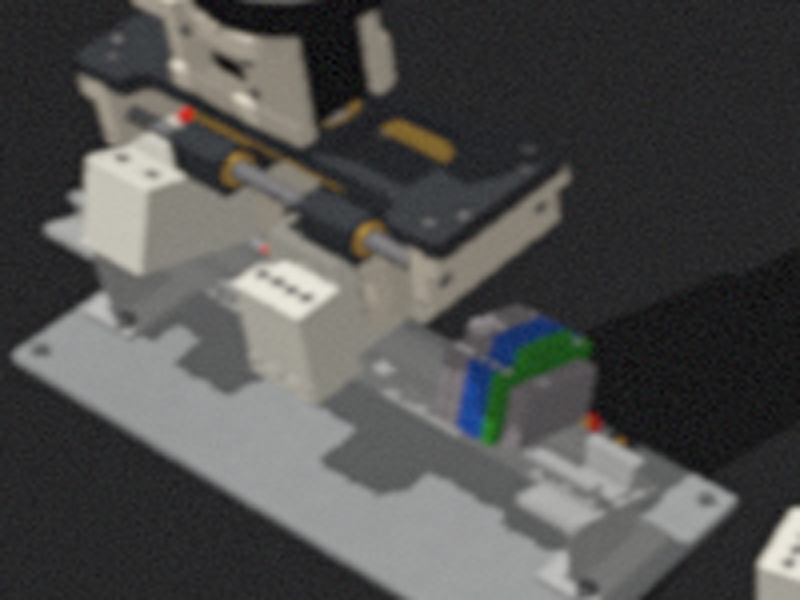

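View pics/w3.png

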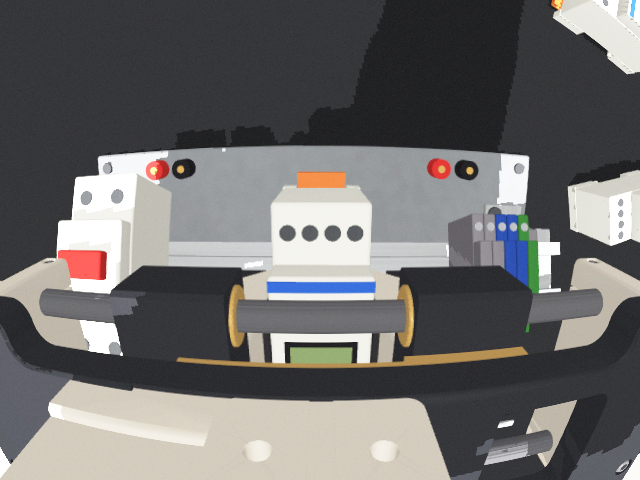

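Request:
{"api": "move_arm", "payload": {"steps": [[0,0,0.4,0],[-0.3,0,0.7,0],[-0.3,0,0.7,0],[-0.3,0,0.7,0]], "grip_force": 5}}

```text
clock: 10.35
position: [0.5586, -0.1384, 0.2724]
ee_rot: [-0.157, -3.136, -0.0]
force: [-0.0, 0.5, -1.6]
width: 0.394
```

Request:
{"api": "move_arm", "payload": {"steps": [[0,0,0,0],[0,0,0,0],[0,0,0,0],[0,0,0,0]], "grip": 60}}

```text
clock: 10.85
position: [0.5592, -0.1385, 0.2728]
ee_rot: [0.157, 3.138, 0.0]
force: [-0.9, 1.5, 0.8]
width: 0.652
```

Run:
```python
from h import *
s,im=wcam(); pr(s); cv2.imwrite("pics/w4.png",im[:,:,::-1])
```

```text
t 10.85 pos [ 0.5592 -0.1385  0.2728] F [-0.9  1.5  0.8] M [ 0.06 -0.    0.06] w 59.9
[[-0.995, 0.1, 0.0], [0.1, 0.995, 0.0], [-0.0, 0.0, -1.0]]
```

View pics/w4.png

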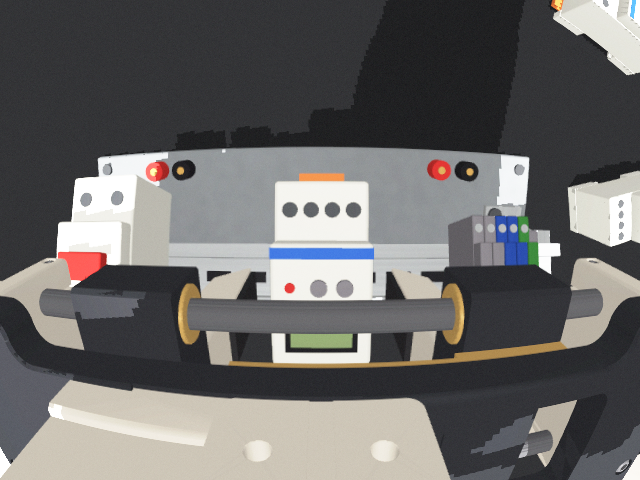

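Run:
```python
from h import *
from cell import arm
s=arm.observe()
S=[.559,-.1474,-.1]
def m(P,phi):
    x,y,z=P; a=np.radians(phi); dx,dz=x-18.2,z-7
    return r2w([18+dx*np.cos(a)+dz*np.sin(a), 8+y, -2-dx*np.sin(a)+dz*np.cos(a)],S)[0]
for phi in(10,2,0):
    for P in((-45,0,53),(-37,0,53),(-27.5,0,53),(-22.5,0,53),(-22.5,0,67),(22.5,0,67)): print(phi,P,m(P,phi).round(4))
f=m((-37,0,53),5); print(f, delta(s,[f[0],f[1],.35],-.1))
for phi in(0,10,20):
  print(phi,[wproj(s,m(P,phi))[0].round(0).tolist() for P in((-45,18,53),(-45,-18,53),(-22.5,18,67),(-22.5,-18,67))])
```

```text
10 (-45, 0, 53) [ 0.5074 -0.1342  0.1136]
10 (-37, 0, 53) [ 0.5153 -0.135   0.115 ]
10 (-27.5, 0, 53) [ 0.5246 -0.1359  0.1166]
10 (-22.5, 0, 53) [ 0.5295 -0.1364  0.1175]
10 (-22.5, 0, 67) [ 0.5271 -0.1362  0.1313]
10 (22.5, 0, 67) [ 0.5712 -0.1406  0.1391]
2 (-45, 0, 53) [ 0.5034 -0.1338  0.1035]
2 (-37, 0, 53) [ 0.5109 -0.1345  0.106 ]
2 (-27.5, 0, 53) [ 0.5199 -0.1354  0.1089]
2 (-22.5, 0, 53) [ 0.5247 -0.1359  0.1104]
2 (-22.5, 0, 67) [ 0.5203 -0.1355  0.1238]
2 (22.5, 0, 67) [ 0.5629 -0.1398  0.1377]
0 (-45, 0, 53) [ 0.5026 -0.1337  0.1009]
0 (-37, 0, 53) [ 0.51   -0.1344  0.1036]
0 (-27.5, 0, 53) [ 0.5189 -0.1353  0.1069]
0 (-22.5, 0, 53) [ 0.5236 -0.1358  0.1086]
0 (-22.5, 0, 67) [ 0.5188 -0.1353  0.1217]
0 (22.5, 0, 67) [ 0.5609 -0.1396  0.1371]
[ 0.51241033 -0.13468527  0.10942275] [np.float64(46.9), np.float64(-0.9), np.float64(-77.2), np.float64(0.0001)]
0 [[363.0, 167.0], [275.0, 167.0], [368.0, 215.0], [270.0, 215.0]]
10 [[366.0, 182.0], [272.0, 181.0], [371.0, 244.0], [267.0, 244.0]]
20 [[370.0, 205.0], [268.0, 205.0], [373.0, 279.0], [265.0, 279.0]]
```

Request:
{"api": "move_arm", "payload": {"steps": [[0,0,-15,0],[0,0,-45,0],[0,0,-75,0],[0,0,-80,0],[0,0,-80,0]]}}

```text
clock: 11.52
position: [0.5591, -0.1385, 0.3532]
ee_rot: [0.157, 3.137, 0.0]
force: [-0.3, -0.4, -0.0]
width: 0.655
```

Request:
{"api": "move_arm", "payload": {"steps": [[15,0,0,0],[35,0,0,0],[50,0,0,0],[53.3,0,0,0],[53.3,0,20,0],[53.3,0,45,0],[53.3,0,55,0],[53.3,0,55,0]], "grip": 0, "grip_force": 20}}

```text
clock: 12.52
position: [0.5061, -0.1332, 0.2973]
ee_rot: [-0.157, -3.137, -0.0]
force: [-0.4, -0.5, 0.5]
width: 0.006
```

Run:
```python
from h import *
s,im=wcam(); pr(s); cv2.imwrite("pics/w5.png",im[:,:,::-1])
```

```text
t 12.525 pos [ 0.5061 -0.1332  0.2973] F [-0.4 -0.5  0.5] M [ 0.01 -0.05  0.05] w 0.6
[[-0.995, 0.1, -0.001], [0.1, 0.995, 0.0], [0.001, -0.0, -1.0]]
```

View pics/w5.png

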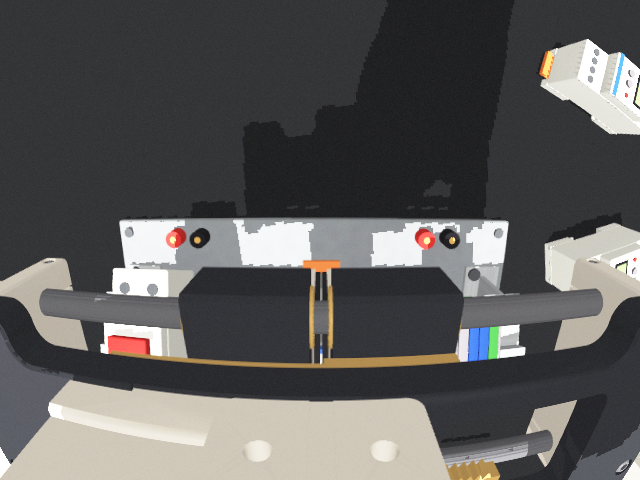

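Request:
{"api": "move_arm", "payload": {"steps": [[0,0,1.5,0],[0,0,3,0],[0,0,4,0],[0,0,4.5,0],[0,0,5,0],[0,0,5,0]]}}

```text
clock: 13.32
position: [0.5061, -0.1332, 0.2927]
ee_rot: [0.157, 3.138, 0.0]
force: [-0.4, -0.4, 0.7]
width: 0.006
```

Request:
{"api": "move_arm", "payload": {"steps": [[0,0,1,0],[0,0,2,0],[0,0,3,0],[0,0,3,0]]}}

```text
clock: 13.82
position: [0.5054, -0.1333, 0.2898]
ee_rot: [-0.157, -3.136, -0.001]
force: [-5.6, 0.3, 8.1]
width: 0.007
```

Request:
{"api": "move_arm", "payload": {"steps": [[0,0,1,0],[0,0,2,0],[0,0,2,0]]}}

```text
clock: 14.2
position: [0.5048, -0.1332, 0.2876]
ee_rot: [-0.157, -3.134, -0.001]
force: [-7.1, 1.4, 9.0]
width: 0.004
```

Request:
{"api": "move_arm", "payload": {"steps": [[0,0,1,0],[0,0,2,0],[0,0,2,0]]}}

```text
clock: 14.58
position: [0.5063, -0.1332, 0.2856]
ee_rot: [0.157, 3.137, -0.0]
force: [0.1, 0.1, -0.1]
width: 0.005
```

Request:
{"api": "move_arm", "payload": {"steps": [[0,0,1,0],[0,0,2,0],[0,0,2,0]]}}

```text
clock: 14.95
position: [0.5061, -0.1332, 0.2836]
ee_rot: [-0.157, -3.137, -0.0]
force: [-0.2, -0.3, 0.9]
width: 0.005
```

Request:
{"api": "move_arm", "payload": {"steps": [[0,0,0.5,0],[0,0,1,0],[0,0,1,0]]}}

```text
clock: 15.32
position: [0.5058, -0.1332, 0.2827]
ee_rot: [-0.157, -3.137, -0.0]
force: [-3.2, 0.9, 4.0]
width: 0.005
```

Request:
{"api": "move_arm", "payload": {"steps": [[0,0,0.7,0],[0,0,1.4,0],[0,0,1.4,0]]}}

```text
clock: 15.7
position: [0.5054, -0.1332, 0.2816]
ee_rot: [-0.157, -3.136, -0.001]
force: [-7.3, 1.2, 11.7]
width: 0.004
```

Request:
{"api": "move_arm", "payload": {"steps": [[0,0,-5,0],[0,0,-30,0],[0,0,-60,0],[0,0,-80,0],[0,0,-80,0]]}}

```text
clock: 16.32
position: [0.5069, -0.1333, 0.3627]
ee_rot: [0.156, 3.134, -0.0]
force: [-0.6, -0.6, 0.3]
width: 0.002
```

Request:
{"api": "move_arm", "payload": {"steps": [[-20,30,-20,0],[-20,80,-20,0],[-10,130,-20,0],[0,180,-20,0],[0,230,-20,0],[0,260,-20,0],[0,260,-20,0]]}}

```text
clock: 17.2
position: [0.5318, 0.1286, 0.38]
ee_rot: [-0.149, -3.137, -0.001]
force: [0.2, -0.0, -0.2]
width: 0.004
```

Run:
```python
from h import *; load()
from cell import arm
pr(arm.observe())
S=[.559,-.1474,-.1]
def m(P,phi):
    x,y,z=P; a=np.radians(phi); dx,dz=x-18.2,z-7
    return r2w([18.2+dx*np.cos(a)+dz*np.sin(a), 8+y, -2-dx*np.sin(a)+dz*np.cos(a)],S)[0]
for n,(x,y) in {"top":(380,230),"scene":(160,80)}.items():
    im=arm.get_image(n)[:,:,::-1].copy(); k=7
    c=cv2.resize(im[y:y+80,x:x+110],None,fx=k,fy=k,interpolation=cv2.INTER_CUBIC); cv2.imwrite(f"pics/{n}6r.png",c)
    for phi,col in((0,(0,0,255)),(5,(0,255,0))):
      for P in[(45,18,53),(45,-18,53),(-45,18,53),(-45,-18,53),(22.5,18,67),(22.5,-18,67),(-22.5,18,67),(-22.5,-18,67),(45,18,0),(45,-18,0)]:
        q=((proj(n,m(P,phi))[0]-[x,y]+.5)*k-.5).round().astype(int); cv2.circle(c,tuple(map(int,q)),3,col,1)
    cv2.imwrite(f"pics/{n}6.png",c)
```

```text
t 17.2 pos [0.5318 0.1286 0.38  ] F [ 0.2 -0.  -0.2] M [-0.01 -0.02  0.04] w 0.4
[[-0.995, 0.095, -0.001], [0.095, 0.995, 0.001], [0.001, 0.001, -1.0]]
```

View pics/top6.png

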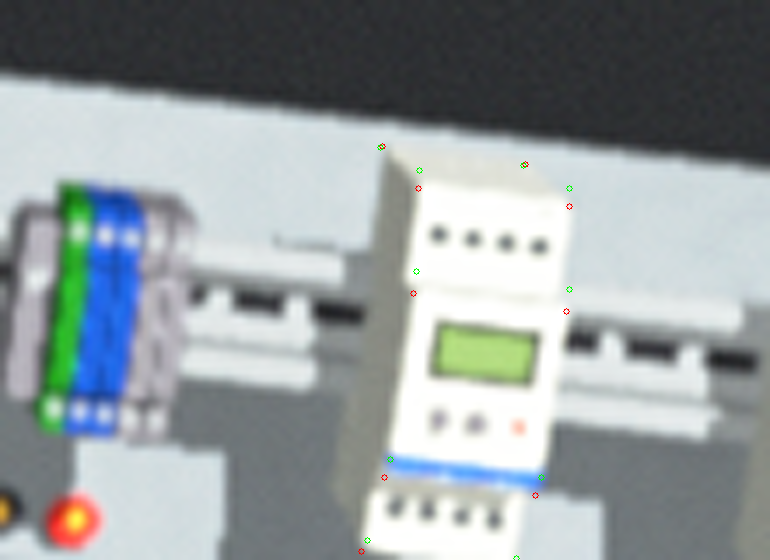

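View pics/scene6.png

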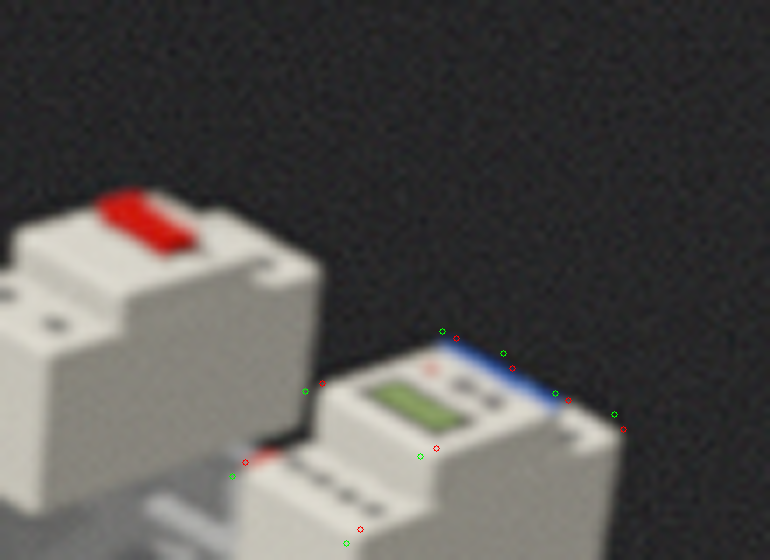

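Run:
```python
from cell import arm
import cv2
cv2.imwrite("pics/topf.png",arm.get_image("top")[:,:,::-1])
print(arm.sign_off())
```

```text
the job is handed in; nothing more can be done
None
```

View pics/topf.png

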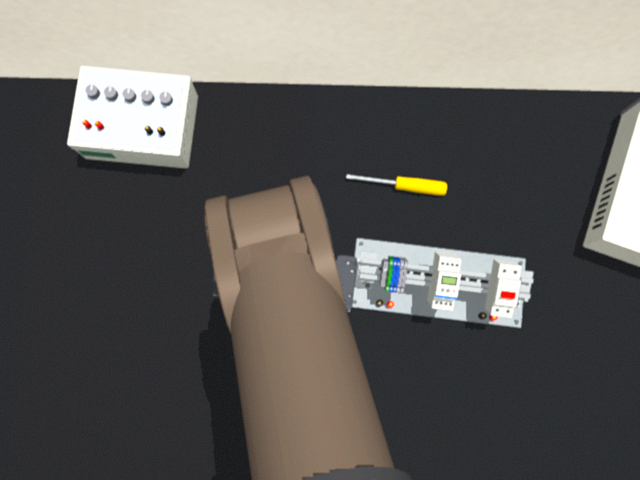

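The white meter, the one farthest to the robot's left at the start, is on the sloping rail. It is right way up, about 8 mm from the middle of the free stretch on the terminals' side. I handed the job in at about 17 s.

**What I did:**
- **Hooking:** I lowered the meter with its bottom tilted out 20° until it touched the upper flange, then slid it down the slope until it stopped. A small lift then met about 5 N of resistance, so the lip was behind the flange.
- **Release:** Let go, it rested at about 10°, as the description said it would.
- **Snapping in:** I pressed the lower shoulder with shut fingers. The force rose to about 9 N and fell to zero as the clip snapped. I then pressed it home at about 12 N.

**Last checks:**
- **Seating:** The height where the fingers met the shoulder after the snap fits a fully seated meter to under 1 mm. The scene picture also fits the fully home position. In the top picture the lower edges came out a few enlarged pixels off, under 1 px in the original image.
- **Contact:** The arm was clear of everything, with wrist force near zero.
- **Bystanders:** In the last picture the screwdriver is where it started. The arm hid the breaker and the other two meters, so I couldn't see them there. The arm never touched down near them.

I did not take a close-up of the clip itself, so the snap is judged from the forces and heights. No check failed.

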